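Slide the milk pan aside, then bring the pepper mill to the opening and hold

TASK

I am seasoning the sauce and need the pepper mill. Slide the milk pan along the table hob, without lifting or tipping it, from the ring beside the spice rack until it sits centred on the other ring, and let go of it, so its handle no longer sticks out in front of the rack. Then turn the revolving spice rack until the tall dark wooden pepper mill stands in the middle of the opening in the wire guard, and finish still gripping the rack's round carry grip so it cannot turn while I take the mill out; everything else in the rack stays standing in it and the kitchen timer is left alone.

Things in the scene. Friction and masses are not known exactly. Their poses are not given: they have to be found in the camera images.
- milk_pan: Small steel milk pan with one straight black handle, loose, 0.4 to 0.75 kg; slides on the glass with about 2 to 6 N. Origin: centre of its underside. Rim 116 mm, foot 100 mm across, 66 mm tall. The handle runs level along the pan's own -x, from 68 to 196 mm from the pan's middle; 20 mm wide, 14 mm thick, its centre line 48 mm above the underside.
- pan_handle (a point): Grip point on the milk pan's handle: 128 mm from the pan's axis, on the handle's centre line. Axes are the pan's (-x points outward along the handle). Free space below it down to the hob or worktop (at least 35 mm).
- table_hob: Flat two-ring table-top hob, fixed. Origin: centre of its underside on the worktop. 152 mm (own x) by 280 mm (own y), black glass top 36 mm above the worktop with two printed rings of equal size (121 mm across), 65 mm either side of the middle along own y. The spice rack stands behind its left end (+x, +y side).
- ring_by_rack (a point): Centre of the hob ring nearer to the spice rack, on the glass; the pan starts here (within 6 mm).
- ring_away (a point): Centre of the other ring, 130 mm away along the hob's own -y axis, on the glass: where the pan must go.
- spice_rack: Base of the revolving spice rack, fixed. Origin: centre of its underside, on the turning axis (own z, vertical). Round wooden base 212 mm across with a wire guard (206 mm across, top wire 66 mm above the worktop) all round except for an 80 degree opening, centred on the rack's own -x axis and facing the robot.
- turntable: Turntable of the rack. Origin: on the turning axis at the worktop; own z vertical. Turns freely both ways (two turns each), takes 0.02 N m, hardly coasts. 192 mm across, top face 28 mm above the worktop, five compartments 72 degrees apart parted by 21 mm high fins. The middle of the one empty compartment lies on its own -x, at the start within 0.3 rad of the opening.
- carry_grip: Round wooden carry grip on a slim post (15 mm) on the turntable, turning with it: an upright disc like a big coin, 50 mm across, 12 mm thick. Origin: the disc's centre, on the turning axis, 214 mm above the worktop. Own y is square to its two flat faces: pinch it from above across y. Nothing else in the rack is taller than 178 mm. Fingers opened to 80 mm can turn about it without lifting.
- pepper_mill: Pepper mill of dark wood with a waist and a small metal button on top, 58 mm across, 150 mm tall, by far the tallest thing in the rack; loose, upright in one of the compartments, its middle about 61 mm from the rack's axis. Origin: centre of its underside. It has 5 mm play and rides with the turntable.
- jar_c: Spice jar with a screw lid, 45 mm across, 106 mm tall, one of three of the same size, loose and upright in a compartment of the rack. Origin: centre of its underside.
- jar_a: Spice jar with a screw lid, 45 mm across, 106 mm tall, one of three of the same size, loose and upright in a compartment of the rack. Origin: centre of its underside.
- jar_b: Spice jar with a screw lid, 45 mm across, 106 mm tall, one of three of the same size, loose and upright in a compartment of the rack. Origin: centre of its underside.
- timer: Round kitchen timer, 62 mm across, 44 mm tall, loose on the worktop behind the hob, to be left alone. Origin: centre of its underside.

How it is judged:
By the outcome, as a careful person would: the job done as asked, in the order asked, and still so for the second after the job is handed in, while the arm keeps its last pose, push and grip.
It also fails if it takes over 59 s, if anything falls off the work surface, if the arm or the gripper's body presses on something with over 40 N, if the wrist force passes 120 N, or if a joint passes its speed limit or range.

ROBOT

A 6-joint arm with a two-finger parallel gripper is mounted at the origin on a cart in front of the work surface, level with it; the furniture and walls round the work are solid. World frame = base frame: x ahead of the robot, y to its left, z up, the work surface at z = 0. Lengths are in m, angles in rad, forces in N, time in s.
With the tool pointing down it reaches from about 0.375 to 0.9 m from the base axis. Payload 3.1 kg.
Tool frame: the origin (TCP) lies between the finger pads; the fingertips stand 25 mm ahead of it and the grasp point (between the pads) lies 6 mm ahead of it; y points along the fingers, x is the direction in which the jaws open and shut, and the axes are right-handed (so a half turn about y gives the same grasp; the last joint's range is limited). The gripper opens to 87 mm and grips with 3 to 60 N. Pads are 19 mm wide; open, the fingers measure 117 mm over their backs; the gripper's body (75 mm by 190 mm) begins 51 mm behind the grasp point.
Start: joints at [-1.298, 0.527, 1.433, -0, 1.181, -0.178], TCP at [0.272, -0.563, 0.215] pointing down, gripper open.
Joint ranges: [-3.08, 3.08], [-0.75, 2.2], [0.22, 2.44], [-1.43, 4.57], [0, 2.65], [-2.85, 2.85]. Speed limits (rad/s): [2.79, 2.79, 3.14, 3.14, 3.14, 3.14].

INTERFACE

Orientations are given as a unit quaternion [x, y, z, w].
In Python, from rig import robot gives the robot as it stands.
- The arm moves only by the tool carry_out, never from a script. Its argument "moves" is a list of rows, each a list of 7 numbers: the opening, from 0 (shut) to 1 (fully open), then the shift along the tool's x, y, z in cm, then the turn, a rotation vector about the tool's x, y, z in rad. In form: [[grip, x, y, z, rx, ry, rz], ...]. A call has 1 to 20 rows; each row is the pose to reach, as a shift and turn from the pose commanded when the call began, along the tool's axes at that moment; what a row does not reach only later rows make up. A row lasts 1/10 s, in which the tool goes at most 50 mm and 8.59 degrees, less where a joint would pass 70% of its speed; a pose out of reach is approached as far as the arm can. A call with a gripper value outside its range is refused whole. The fingers move at their own pace and stop on an object; "force" is the grip in N (left out, the last holds). Time passes only in rows, so rows that repeat a pose let the fingers close. It gives the time, the measured TCP pose, the force and the opening at its end, in the units of the state.
- robot.get_obs(): the state, without advancing time (a new reading comes with each control period).
- robot.camera(name): name is "scene" or "top"; returns the picture (420x560x3 uint8, red, green, blue); there is no depth.
- robot.camera_params(name): a dict with "fx", "fy", "cx", "cy" (pixels), "extrinsics" (4x4, takes a point from camera to world coordinates). Camera axes: x right, y down, z forward; pixel columns grow to the right and rows downward; lengths in m; the calibration is good to about 2 mm. A picture is of the moment at which its call begins. camera_params takes no time and is no camera call.
- robot.hand_in(): hands the job in, once; it reports no verdict.
The state is a dict: "time": time; "q": joint angles; "joint_velocities": joint speeds; "joint_torque": joint torques, N m; "position": TCP position; "tool_rot": TCP orientation; "ft_force": force on the tool from outside, world axes, zero at the start; "moment": the same for the moment, N m; "grip_width": finger opening in m.
Only numpy, scipy, OpenCV 4.12 (cv2) and the standard library are available. Lean on these libraries where they do the work, as an engineer would, in place of code of your own. Each camera call takes 0.05 s, during which the arm holds its last target.

## Working session

There is one attempt and no reset: what is moved stays moved. The work goes in short steps, Python scripts to look and compute and a tool call to move; the robot and the scene stay as the last step left them, time stands still between calls to the robot, and variables do not carry over. Pictures are saved under pics/ and viewed, and the job is handed in when it is done.

Besides the shell and the picture viewer there is one more tool, called as a command line: name --pt "numbers of a row" for each row, then --argument value for the rest. carry_out: Moves the arm, as the interface text tells. Its arguments: {"type":"object","properties":{"moves":{"type":"array"},"force":{"type":"number"}},"required":["moves"]}

```bash
mkdir -p pics; ls; python3 - <<'E'
from rig import robot
import cv2
for n in ("scene","top"):
    im=robot.camera(n); cv2.imwrite(f"pics/{n}0.png",im[:,:,::-1])
    p=robot.camera_params(n); print(n,p)
o=robot.get_obs(); print(o)
E
```

```text
pics
scene {'fx': 393.34237780492674, 'fy': 393.34237780492674, 'cx': 285.03720085022337, 'cy': 207.9620258468022, 'extrinsics': array([[ 0.72683223, -0.43919036,  0.52804047,  0.10350347],
       [-0.68681363, -0.46321563,  0.56010563, -0.84153246],
       [-0.00139639, -0.76976821, -0.63832198,  0.69538157],
       [ 0.        ,  0.        ,  0.        ,  1.        ]])}
top {'fx': 458.8679328874578, 'fy': 458.8679328874578, 'cx': 281.2439121816447, 'cy': 204.86909641712546, 'extrinsics': array([[-0.00856374, -0.98977656,  0.14236932,  0.42598963],
       [-0.99961226,  0.00470116, -0.02744498, -0.3154587 ],
       [ 0.0264951 , -0.14254915, -0.98943304,  0.99769352],
       [ 0.        ,  0.        ,  0.        ,  1.        ]])}
{'time': 0.1, 'q': array([-1.29846093e+00,  5.28400070e-01,  1.43378156e+00, -1.04783826e-05,
        1.18138483e+00, -1.78496088e-01]), 'joint_velocities': array([-0.00040082, -0.00314246, -0.00333731,  0.00034417, -0.00052928,
        0.0010483 ]), 'joint_torque': array([-5.39017001e-04, -4.40986311e+01, -1.77151161e+01,  6.34898501e-02,
        5.33928804e-02, -3.31117576e-05]), 'position': array([ 0.27216247, -0.56187898,  0.21385064]), 'tool_rot': array([-0.59863966,  0.37611181, -0.3750751 ,  0.59957412]), 'ft_force': array([0.13158669, 0.59675499, 0.25075279]), 'moment': array([-0.02983219,  0.02292684,  0.00370032]), 'grip_width': 0.08733703102821151}
```

View pics/scene0.png

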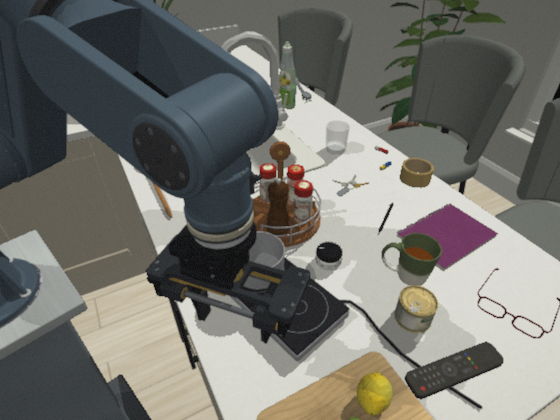

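View pics/top0.png

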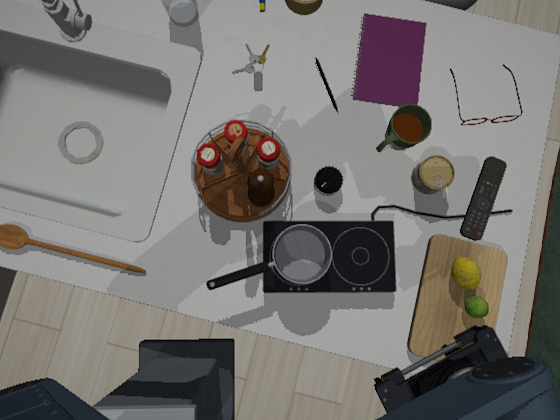

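```bash
cat > h.py <<'E'
import numpy as np,cv2
from scipy.spatial.transform import Rotation as Rn
from rig import robot
P={n:robot.camera_params(n) for n in ("scene","top")}
def ray(n,u,v):
    p=P[n];E=p['extrinsics'];d=E[:3,:3]@np.array([(u-p['cx'])/p['fx'],(v-p['cy'])/p['fy'],1.]);return E[:3,3],d
def onz(n,u,v,z):
    o,d=ray(n,u,v);return o+d*(z-o[2])/d[2]
def proj(n,X):
    p=P[n];E=p['extrinsics'];c=E[:3,:3].T@(np.asarray(X)-E[:3,3]);return np.array([p['fx']*c[0]/c[2]+p['cx'],p['fy']*c[1]/c[2]+p['cy']])
def grab(n,name):
    im=robot.camera(n)[:,:,::-1].copy();cv2.imwrite(f"pics/{name}.png",im);return im
E
python3 - <<'E'
from h import *
print(Rn.from_quat(robot.get_obs()['tool_rot']).as_matrix().round(3))
E
```

```text
[[ 0.436 -0.001  0.9  ]
 [-0.9    0.002  0.436]
 [-0.002 -1.     0.   ]]
```

```bash
python3 - <<'E'
import cv2
a=cv2.imread('pics/top0.png');
cv2.imwrite('pics/top0z.png',cv2.resize(a[105:305,180:410],None,fx=3.4,fy=3,interpolation=cv2.INTER_CUBIC)[:600,:800] if 0 else cv2.resize(a[105:305,180:410],None,fx=3,fy=3,interpolation=cv2.INTER_CUBIC))
E
```

```text
(no output)
```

View pics/top0z.png

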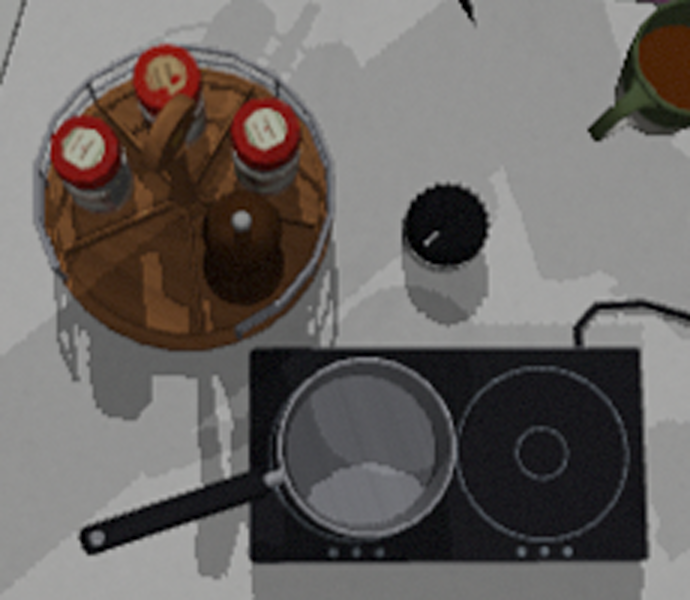

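```bash
python3 - <<'E'
from h import *
f=lambda u,v:(180+u/3,105+v/3)
for nm,u,v,z in [("h1",250,348,.036),("h2",640,348,.036),("h3",648,560,.036),("h4",250,560,.036),("ringC",543,453,.036),("panrim",367,448,.102),("handle_end",85,543,.084),("handle_tip_mid",92,537,.091),("handle_root",262,482,.091),("button",242,219,.15),("jar1",85,152,.106),("jar2",168,75,.106),("jar3",266,128,.106),("timer",446,225,.044),("guardR",237,330,.066),("guardL",60,270,.066),("tt centre",195,205,.028),("grip a",190,98,.23),("gripb",150,165,.2)]:
    uu,vv=f(u+.0,v); print(nm,onz("top",uu,vv,z).round(4))
im=cv2.imread('pics/top0.png')
# hough circles for rim and ring
g=cv2.cvtColor(im,cv2.COLOR_BGR2GRAY); s=cv2.resize(g[105:305,180:410],None,fx=3,fy=3,interpolation=cv2.INTER_CUBIC)
c=cv2.HoughCircles(s[340:580],cv2.HOUGH_GRADIENT,1,60,param1=120,param2=30,minRadius=75,maxRadius=100)
print(c)
E
```

```text
h1 [ 0.5302 -0.3041  0.036 ]
h2 [ 0.5287 -0.5797  0.036 ]
h3 [ 0.3812 -0.5788  0.036 ]
h4 [ 0.3839 -0.3037  0.036 ]
ringC [ 0.4554 -0.5083  0.036 ]
panrim [ 0.4575 -0.3805  0.102 ]
handle_end [ 0.3979 -0.1969  0.084 ]
handle_tip_mid [ 0.4019 -0.2023  0.091 ]
handle_root [ 0.4363 -0.3123  0.091 ]
button [ 0.5992 -0.3007  0.15  ]
jar1 [ 0.6537 -0.1962  0.106 ]
jar2 [ 0.7064 -0.2507  0.106 ]
jar3 [ 0.6699 -0.316   0.106 ]
timer [ 0.6161 -0.4431  0.044 ]
guardR [ 0.5394 -0.2957  0.066 ]
guardL [ 0.5813 -0.175   0.066 ]
tt centre [ 0.6345 -0.2649  0.028 ]
grip a [ 0.6538 -0.2724  0.23  ]
gripb [ 0.6217 -0.2472  0.2   ]
[[[365.5 107.5  90.6]
  [540.5 110.5  85.9]]]
```

```bash
python3 - <<'E'
import cv2
a=cv2.imread('pics/top0.png');
cv2.imwrite('pics/top0y.png',cv2.resize(a[115:230,185:300],None,fx=5,fy=5,interpolation=cv2.INTER_CUBIC))
a=cv2.imread('pics/scene0.png');
cv2.imwrite('pics/scene0y.png',cv2.resize(a[130:250,230:350],None,fx=5,fy=5,interpolation=cv2.INTER_CUBIC))
E
```

```text
(no output)
```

View pics/top0y.png

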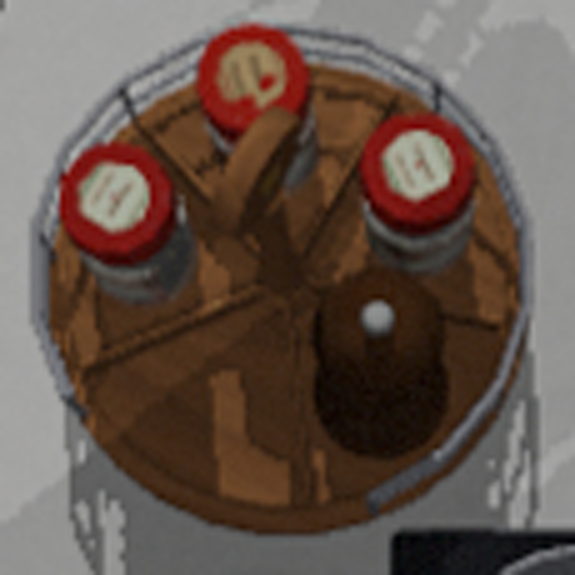

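View pics/scene0y.png

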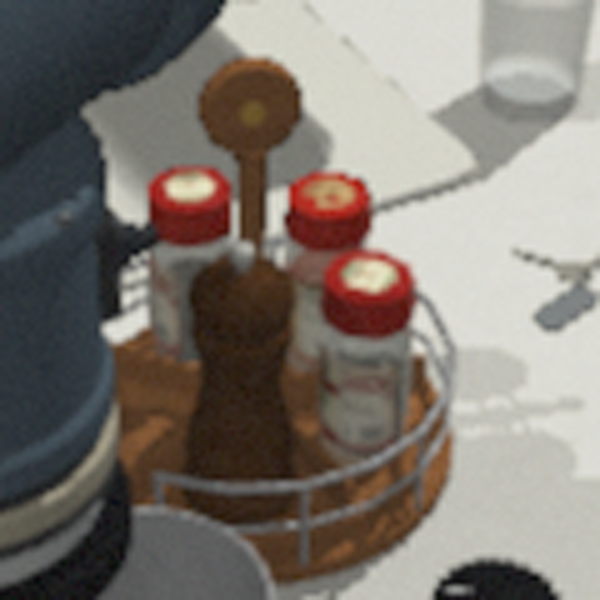

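```bash
python3 - <<'E'
from h import *
f=lambda u,v:(185+(u+.5)/5-.5,115+(v+.5)/5-.5)
g=lambda u,v:(230+(u+.5)/5-.5,130+(v+.5)/5-.5)
f3=lambda u,v:(180+(u+.5)/3-.5,105+(v+.5)/3-.5)
def tri(a,b):
    o1,d1=ray("top",*a);o2,d2=ray("scene",*b)
    A=np.c_[d1,-d2];s=np.linalg.lstsq(A,o2-o1,rcond=None)[0]
    p,q=o1+d1*s[0],o2+d2*s[1];return (p+q)/2,np.linalg.norm(p-q)
print("grip",tri(f(259,172),g(250,107)))
print("button",tri(f(377,317),g(243,256)))
print("L",onz("top",*f(36,265),.066),"R",onz("top",*f(526,262),.066))
pts=[(36,265),(45,200),(85,120),(120,90),(235,30),(310,36),(370,55),(435,93),(490,150),(515,200),(526,262),(522,310),(490,390),(440,450),(405,482)]
W=np.array([onz("top",*f(*p),.066)[:2] for p in pts])
from scipy.optimize import least_squares
r=least_squares(lambda x:np.hypot(*(W-x[:2]).T)-x[2],[.63,-.25,.1],loss='soft_l1',f_scale=.002);print(r.x,(r.fun*1000).round(1))
c=r.x[:2]
for nm,p,z in [("mill",(377,317),.15),("j1",(115,197),.106),("j2",(250,80),.106),("j3",(417,165),.106),("gEndR",(372,500),.066),("gEndL",(78,408),.066),("gripT",(297,110),.235),("gripB",(222,235),.195)]:
    w=onz("top",*f(*p),z)[:2];d=w-c;print(nm,w.round(4),np.hypot(*d).round(4),np.degrees(np.arctan2(d[1],d[0])).round(1))
print("rim",onz("top",*f3(365.5,447.5),.102),"ring",onz("top",*f3(540.5,450.5),.036))
print("hob corners",[onz("top",*f3(*p),.036)[:2].round(4) for p in[(250,348),(640,348),(648,560),(250,560)]])
E
```

```text
grip (array([ 0.63741342, -0.25870235,  0.21276181]), np.float64(0.002271283299825116))
button (array([ 0.59446449, -0.29934176,  0.16980963]), np.float64(0.0016600866730757408))
L [ 0.63869952 -0.1571587   0.066     ] R [ 0.63946197 -0.35976753  0.066     ]
[ 0.63642589 -0.25725731  0.10164508] [-1.5 -0.2  1.6  0.1  3.1 -0.4 -2.  -1.8  0.   0.9  0.9  0.5 -0.8 -1.
  1.3]
mill [ 0.5992 -0.2994] 0.0563 -131.4
j1 [ 0.6571 -0.1947] 0.0659 71.7
j2 [ 0.7052 -0.2479] 0.0694 7.7
j3 [ 0.67   -0.3147] 0.0666 -59.7
gEndR [ 0.5402 -0.2957] 0.1036 -158.2
gEndL [ 0.5788 -0.1754] 0.1001 125.2
gripT [ 0.6542 -0.2738] 0.0243 -43.0
gripB [ 0.62  -0.245] 0.0205 143.2
rim [ 0.45845821 -0.37889508  0.102     ] ring [ 0.4578372 -0.5059242  0.036    ]
hob corners [array([ 0.5309, -0.3034]), array([ 0.5294, -0.579 ]), array([ 0.3819, -0.5782]), array([ 0.3846, -0.303 ])]
```

carry_out --pt "1 -21.1 0 26.7 0 -1.428 0" --pt "1 -21.1 0 26.7 0 -1.428 0" --pt "1 -21.1 0 26.7 0 -1.428 0" --pt "1 -21.1 0 26.7 0 -1.428 0" --pt "1 -21.1 0 26.7 0 -1.428 0" --pt "1 -21.1 0 26.7 0 -1.428 0" --pt "1 -21.1 0 26.7 0 -1.428 0" --pt "1 -21.1 0 26.7 0 -1.428 0" --pt "1 -21.1 0 26.7 0 -1.428 0" --pt "1 -21.1 0 26.7 0 -1.428 0" --pt "1 -21.1 0 26.7 0 -1.428 0" --pt "1 -21.1 0 26.7 0 -1.428 0" --pt "1 -21.1 0 26.7 0 -1.428 0" --pt "1 -21.1 0 26.7 0 -1.428 0"

```text
time: 1.5
position: [0.4206, -0.2564, 0.2147]
tool_rot: [-0.699, -0.108, 0.108, 0.699]
ft_force: [-0.0, 0.4, -0.4]
grip_width: 0.0869
```

```bash
python3 - <<'E'
from h import *
grab("top","top1");grab("scene","scene1")
a=cv2.imread('pics/scene1.png')
cv2.imwrite('pics/scene1y.png',cv2.resize(a[130:330,170:370],None,fx=3,fy=3,interpolation=cv2.INTER_CUBIC))
E
```

```text
(no output)
```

View pics/top1.png

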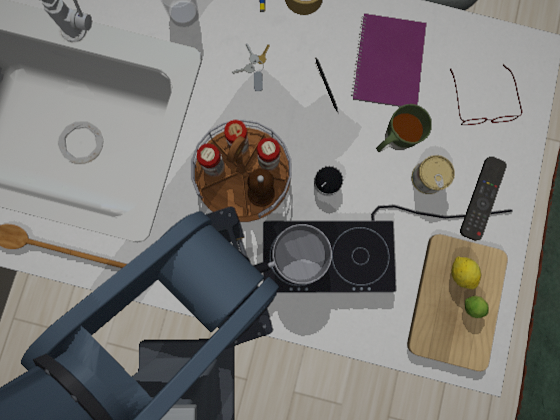

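View pics/scene1y.png

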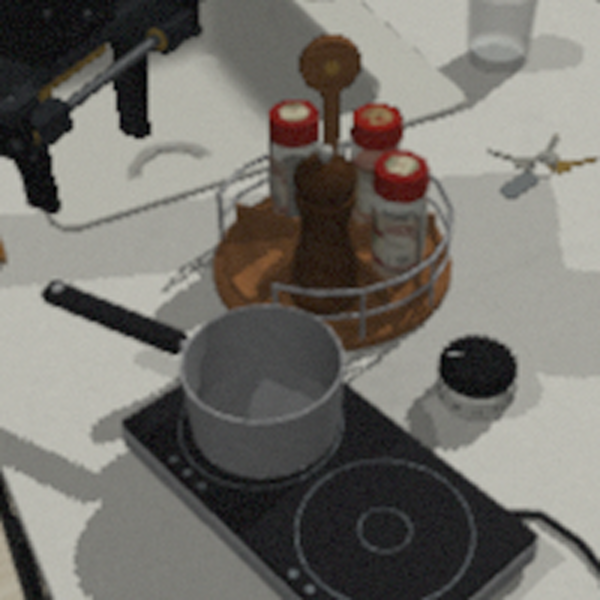

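```bash
python3 - <<'E'
from h import *
f=lambda u,v:(185+(u+.5)/5-.5,115+(v+.5)/5-.5)
s=lambda u,v:(170+(u+.5)/3-.5,130+(v+.5)/3-.5)
c=np.array([.637,-.2575])
def A(nm,w):
    d=w[:2]-c;print(nm,w.round(4),np.hypot(*d).round(4),np.degrees(np.arctan2(d[1],d[0])).round(1))
A("endR s",onz("scene",*s(275,287),.066));A("endL s",onz("scene",*s(220,180),.066))
A("endR t",onz("top",*f(372,500),.066));A("endL t",onz("top",*f(78,408),.066))
A("mill t",onz("top",*f(377,317),.175))
for p in [(115,197),(250,80),(417,165)]: A("jar t",onz("top",*f(*p),.134))
for p in [(294,110),(379,115),(402,162)]: A("jar s",onz("scene",*s(*p),.134))
im=cv2.imread('pics/scene1.png')
hsv=cv2.cvtColor(im,cv2.COLOR_BGR2HSV)
m=cv2.inRange(hsv,(3,90,20),(20,255,200))
m[:,:]=np.where(np.add.outer(np.arange(420),0*np.arange(560))<160,m,0)
m[:,:265]=0;m[:,295:]=0;m[:138]=0
mo=cv2.morphologyEx(m,cv2.MORPH_OPEN,cv2.getStructuringElement(cv2.MORPH_ELLIPSE,(9,9)))
v,u=np.nonzero(mo);print(len(u),u.min(),u.max(),v.min(),v.max())
w=np.array([onz("scene",a,b,.214)[:2] for a,b in zip(u,v)])
print("disc c",w.mean(0));C=np.cov(w.T)
o=P["scene"]["extrinsics"][:3,3];k=(w.mean(0)-o[:2])/(o[2]-.214)
D=C-.025**2/4*np.outer(k,k);e,V=np.linalg.eigh(D);print(e*4/.025**2,np.degrees(np.arctan2(V[1],V[0])))
E
```

```text
endR s [ 0.5387 -0.2975  0.066 ] 0.1061 -157.8
endL s [ 0.5954 -0.1571  0.066 ] 0.1087 112.5
endR t [ 0.5402 -0.2957  0.066 ] 0.1041 -158.5
endL t [ 0.5788 -0.1754  0.066 ] 0.1006 125.4
mill t [ 0.5941 -0.2999  0.175 ] 0.0603 -135.3
jar t [ 0.6499 -0.1985  0.134 ] 0.0604 77.7
jar t [ 0.6964 -0.25    0.134 ] 0.0599 7.2
jar t [ 0.6624 -0.3147  0.134 ] 0.0626 -66.1
jar s [ 0.6504 -0.1968  0.134 ] 0.0622 77.6
jar s [ 0.6977 -0.2522  0.134 ] 0.0609 5.0
jar s [ 0.6637 -0.3131  0.134 ] 0.0617 -64.3
283 270 289 142 159
disc c [ 0.63598653 -0.25835936]
[-0.12864806  0.87337824] [-127.07189228  142.92810772]
```

carry_out --pt "1 0 4.5 0 0 0 0" --pt "1 0 9 0 0 0 0" --pt "1 0 12.4 0 0 0 0" --pt "1 0 12.4 0 0 0 0" --pt "1 0 12.4 0 0 0 0" --pt "1 0 12.4 0 0 0 0"

```text
time: 2.2
position: [0.4219, -0.2574, 0.0924]
tool_rot: [0.7, 0.109, -0.108, -0.698]
ft_force: [0.4, -0.2, 0.3]
grip_width: 0.087
```

```bash
python3 - <<'E'
from h import *
grab("scene","scene2")
a=cv2.imread('pics/scene2.png')
cv2.imwrite('pics/scene2y.png',cv2.resize(a[130:330,130:330],None,fx=3,fy=3,interpolation=cv2.INTER_CUBIC))
E
```

```text
(no output)
```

View pics/scene2y.png

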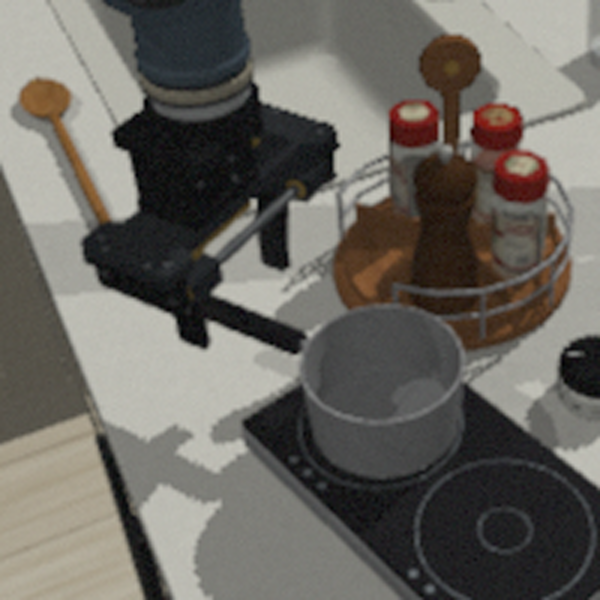

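carry_out --force 15 --pt "0 0 0 0 0 0 0" --pt "0 0 0 0 0 0 0" --pt "0 0 0 0 0 0 0" --pt "0 0 0 0 0 0 0" --pt "0 0 0 0 0 0 0" --pt "0 0 0 0 0 0 0" --pt "0 0 0 0 0 0 0" --pt "0 0 0 0 0 0 0" --pt "0 0 0 0 0 0 0" --pt "0 0 0 0 0 0 0"

```text
time: 3.25
position: [0.4207, -0.2563, 0.0907]
tool_rot: [-0.699, -0.108, 0.108, 0.699]
ft_force: [0.5, 0.5, -0.2]
grip_width: 0.015
```

```bash
python3 - <<'E'
from h import *
print(robot.get_obs()['ft_force'],robot.get_obs()['moment'])
im=grab("top","top3");g=cv2.cvtColor(im,cv2.COLOR_BGR2GRAY)
s=cv2.resize(g[215:305,260:405],None,fx=4,fy=4,interpolation=cv2.INTER_CUBIC)
c=cv2.HoughCircles(s,cv2.HOUGH_GRADIENT,1,100,param1=120,param2=30,minRadius=100,maxRadius=132)
for u,v,r in c[0]: print(u,v,r,[onz("top",260+(u+.5)/4-.5,215+(v+.5)/4-.5,z).round(4) for z in(.102,.036)])
cv2.imwrite("pics/top3z.png",cv2.resize(im[215:305,260:405],None,fx=4,fy=4,interpolation=cv2.INTER_CUBIC))
R=Rn.from_quat(robot.get_obs()['tool_rot']).as_matrix();print(R.round(3))
for d in[(-.0012,-.127,0)]: print(R.T@d)
E
```

```text
[ 0.51827157  0.51747559 -0.15346159] [ 0.01703631 -0.0739993   0.01773362]
168.5 156.5 120.0 [array([ 0.4586, -0.3794,  0.102 ]), array([ 0.461 , -0.3841,  0.036 ])]
404.5 161.5 112.6 [array([ 0.4553, -0.4946,  0.102 ]), array([ 0.4575, -0.5078,  0.036 ])]
[[ 0.953 -0.    -0.303]
 [ 0.303  0.     0.953]
 [-0.    -1.     0.   ]]
[-3.96445476e-02 -1.04150145e-05 -1.20659644e-01]
```

View pics/top3z.png

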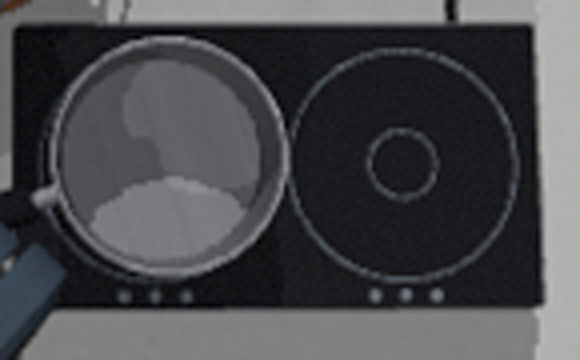

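carry_out --pt "0 0 0 0 0 0 0" --pt "0 0 0 0 0 0 0" --pt "0 0 0 0 0 0 0"

```text
time: 3.6
position: [0.4207, -0.2563, 0.0908]
tool_rot: [0.699, 0.108, -0.108, -0.699]
ft_force: [-0.4, 0.6, 0.5]
grip_width: 0.0007
```

```bash
python3 - <<'E'
from h import *
print(robot.get_obs()['ft_force'],robot.get_obs()['grip_width'])
im=grab("scene","scene4")
cv2.imwrite("pics/scene4z.png",cv2.resize(im[180:270,150:270],None,fx=6,fy=6,interpolation=cv2.INTER_CUBIC))
E
```

```text
[-0.4187961   0.55262277  0.53228798] 0.0006584665837249804
```

View pics/scene4z.png

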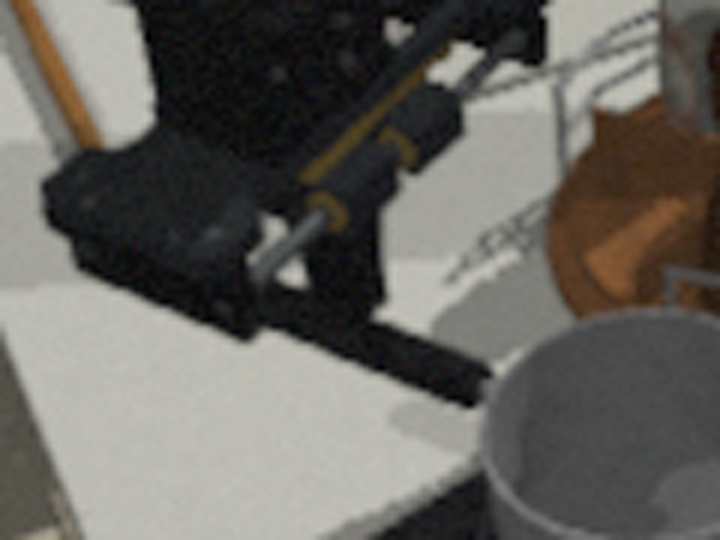

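```bash
python3 - <<'E'
from h import *
s=lambda u,v:(170+(u+.5)/3-.5,130+(v+.5)/3-.5)
for p in[(60,290),(183,342)]:
    print([onz("scene",*s(*p),z).round(4) for z in(.084,.091)])
def z4(p): return ((p[0]-150+.5)*6-.5,(p[1]-180+.5)*6-.5)
for X in [(.4207,-.2563,.0908),(.4207,-.2563,.066),(.4207,-.2563,.14),(.4585-.128*.302,-.379+.128*.953,.084)]: print(X,z4(proj("scene",X)),proj("top",X))
E
```

```text
[array([ 0.4041, -0.202 ,  0.084 ]), array([ 0.4006, -0.2093,  0.091 ])]
[array([ 0.4383, -0.3122,  0.084 ]), array([ 0.4345, -0.3183,  0.091 ])]
(0.4207, -0.2563, 0.0908) (np.float64(355.94535352081846), np.float64(317.54535621021085)) [238.62566963 273.98155427]
(0.4207, -0.2563, 0.066) (np.float64(364.0974523952825), np.float64(365.17198001356184)) [239.43510367 273.90142267]
(0.4207, -0.2563, 0.14) (np.float64(338.87368354401207), np.float64(217.80834170623166)) [236.88092167 274.15427921]
(0.419844, -0.257016, 0.084) (np.float64(357.423466629214), np.float64(332.8161292042309)) [239.21520186 274.39649407]
```

```bash
python3 - <<'E'
from h import *
c=np.array([.4206,-.2564]);j=np.array([.953,.303])
for z in(.19,.215):
  for t in(-.0435,.0435,-.0585,.0585):
    q=proj("scene",[*(c+j*t),z]);print(z,t,((q-[170,130]+.5)*3-.5).round())
for t in(-.095,.095):
  for z in(.27,.33): print(t,z,proj("top",[*(c+j*t),z]).round(1))
im=cv2.imread("pics/top1.png");cv2.imwrite("pics/top1z.png",cv2.resize(im[190:350,180:340],None,fx=3.7,fy=3.7))
im=cv2.imread("pics/scene1.png");cv2.imwrite("pics/scene1w.png",cv2.resize(im[90:220,120:260],None,fx=4,fy=4))
E
```

```text
0.19 -0.0435 [ 59. 239.]
0.19 0.0435 [138. 171.]
0.19 -0.0585 [ 44. 252.]
0.19 0.0585 [150. 161.]
0.215 -0.0435 [ 53. 210.]
0.215 0.0435 [134. 143.]
0.215 -0.0585 [ 38. 223.]
0.215 0.0585 [146. 132.]
-0.095 0.27 [249.6 334.2]
-0.095 0.33 [247.8 340. ]
0.095 0.27 [213.4 217.4]
0.095 0.33 [208.5 212.6]
```

View pics/scene1w.png

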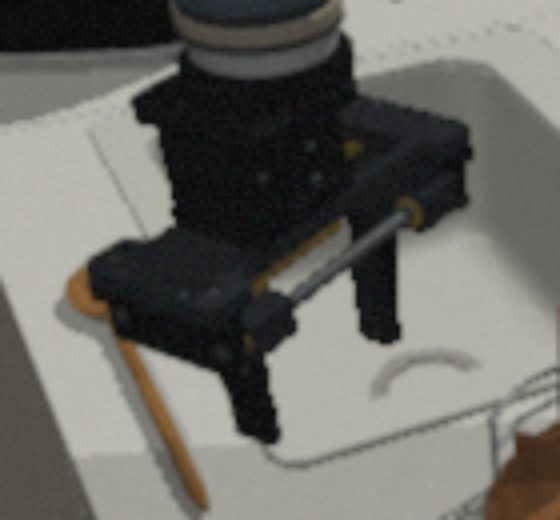

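View pics/top1z.png

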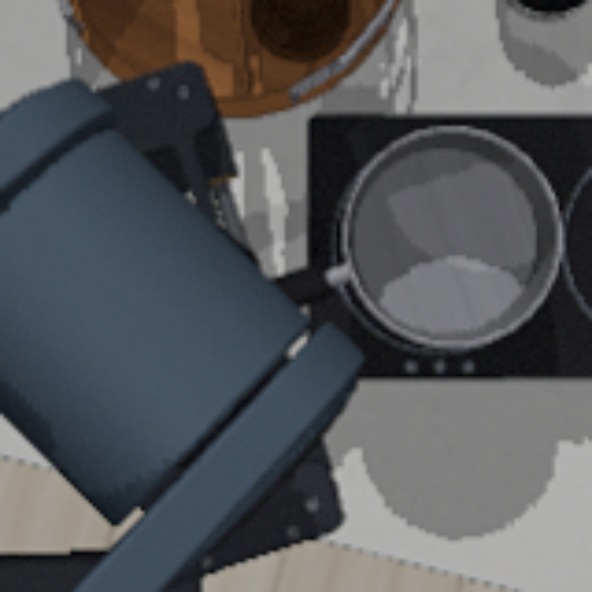

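carry_out --pt "1 0 0 0 0 0 0" --pt "1 0 0 0 0 0 0" --pt "1 0 0 0 0 0 0" --pt "1 0 0 0 0 0 0" --pt "1 0 0 0 0 0 0" --pt "1 0 0 0 0 0 0" --pt "1 0 0 0 0 0 0" --pt "1 0 0.8 0 0 0 0" --pt "1 0 1.6 0 0 0 0" --pt "1 0 2.4 0 0 0 0" --pt "1 0 2.4 0 0 0 0" --pt "1 0 2.4 0 0 0 0"

```text
time: 4.85
position: [0.4205, -0.2561, 0.0662]
tool_rot: [-0.698, -0.108, 0.109, 0.699]
ft_force: [0.7, -0.4, 0.7]
grip_width: 0.0843
```

```bash
python3 - <<'E'
from h import *
im=grab("scene","scene5")
cv2.imwrite("pics/scene5z.png",cv2.resize(im[180:270,150:270],None,fx=6,fy=6,interpolation=cv2.INTER_CUBIC))
E
```

```text
(no output)
```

View pics/scene5z.png

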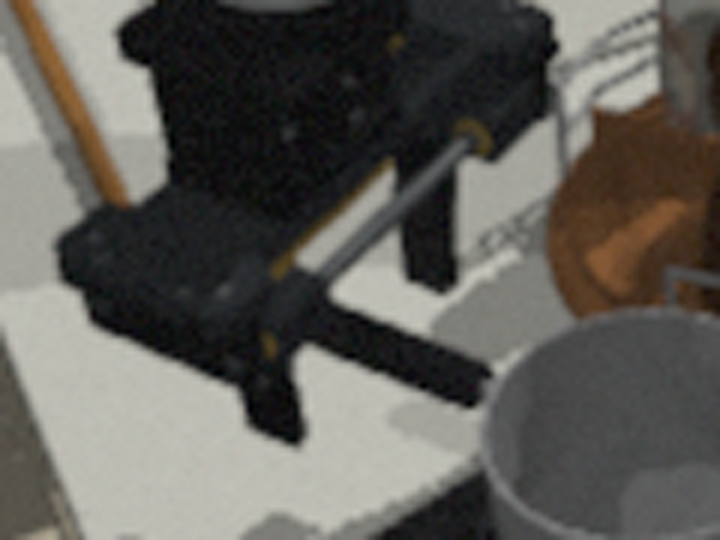

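carry_out --force 15 --pt "0 0 0 0 0 0 0" --pt "0 0 0 0 0 0 0" --pt "0 0 0 0 0 0 0" --pt "0 0 0 0 0 0 0" --pt "0 0 0 0 0 0 0" --pt "0 0 0 0 0 0 0" --pt "0 0 0 0 0 0 0" --pt "0 0 0 0 0 0 0" --pt "0 0 0 0 0 0 0" --pt "0 0 0 0 0 0 0" --pt "0 0 0 0 0 0 0" --pt "0 0 0 0 0 0 0" --pt "0 0 0 0 0 0 0"

```text
time: 6.2
position: [0.4207, -0.2563, 0.0667]
tool_rot: [-0.699, -0.108, 0.109, 0.699]
ft_force: [-0.5, -0.3, 0.9]
grip_width: 0.02
```

```bash
cat >> h.py <<'E'
def circ(name):
    im=grab("top",name);g=cv2.cvtColor(im,cv2.COLOR_BGR2GRAY)
    s=cv2.resize(g[215:305,260:405],None,fx=4,fy=4,interpolation=cv2.INTER_CUBIC)
    c=cv2.HoughCircles(s,cv2.HOUGH_GRADIENT,1,60,param1=120,param2=30,minRadius=100,maxRadius=132)
    for u,v,r in c[0]: print(u,v,r,[onz("top",260+(u+.5)/4-.5,215+(v+.5)/4-.5,z)[:2].round(4) for z in(.102,.036)])
    cv2.imwrite(f"pics/{name}z.png",cv2.resize(im[215:305,260:405],None,fx=4,fy=4,interpolation=cv2.INTER_CUBIC))
E
python3 - <<'E'
from h import *
circ("top5")
R=Rn.from_quat(robot.get_obs()['tool_rot']).as_matrix();print(R.T@[-.001,-.1275,0])
E
```

```text
167.5 155.5 120.3 [array([ 0.4591, -0.3789]), array([ 0.4615, -0.3836])]
399.5 162.5 115.6 [array([ 0.4548, -0.4922]), array([ 0.457 , -0.5052])]
[-3.96173846e-02 -1.14854637e-05 -1.21192874e-01]
```

carry_out --pt "0 -0.1 0 -0.3 0 0 0" --pt "0 -0.3 0 -0.9 0 0 0" --pt "0 -0.6 0 -1.8 0 0 0" --pt "0 -0.9 0 -2.7 0 0 0" --pt "0 -1.2 0 -3.6 0 0 0" --pt "0 -1.5 0 -4.5 0 0 0" --pt "0 -1.8 0 -5.4 0 0 0" --pt "0 -2.1 0 -6.3 0 0 0" --pt "0 -2.4 0 -7.2 0 0 0" --pt "0 -2.7 0 -8.1 0 0 0" --pt "0 -3.0 0 -9.0 0 0 0" --pt "0 -3.3 0 -9.9 0 0 0" --pt "0 -3.6 0 -10.8 0 0 0" --pt "0 -3.85 0 -11.6 0 0 0" --pt "0 -3.95 0 -11.9 0 0 0" --pt "0 -4.0 0 -12.1 0 0 0" --pt "0 -4.0 0 -12.1 0 0 0" --pt "0 -4.0 0 -12.1 0 0 0"

```text
time: 8.05
position: [0.418, -0.3798, 0.0667]
tool_rot: [-0.696, -0.108, 0.109, 0.701]
ft_force: [-0.6, 7.7, 5.6]
grip_width: 0.0198
```

```bash
python3 - <<'E'
from h import *
circ("top6");grab("scene","scene6")
E
```

```text
418.5 152.5 117.1 [array([ 0.4596, -0.5017]), array([ 0.4621, -0.5154])]
```

View pics/top6z.png

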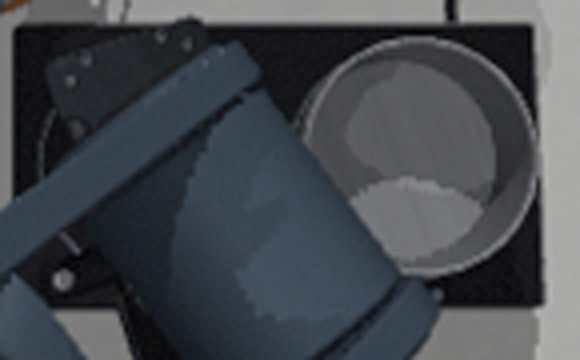

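View pics/scene6.png

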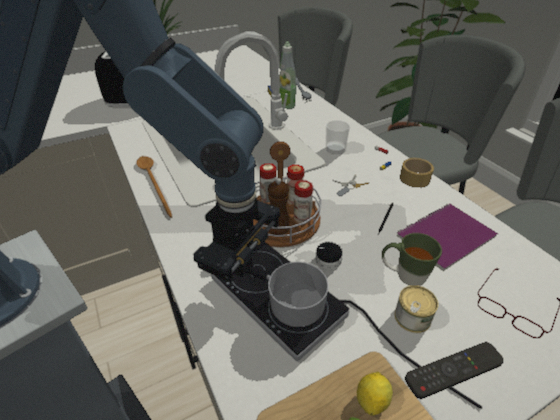

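carry_out --pt "0 -0.2 0 -0.2 0 0 0" --pt "0 -0.38 0 -0.38 0 0 0" --pt "0 -0.38 0 -0.38 0 0 0" --pt "0 -0.38 0 -0.38 0 0 0"

```text
time: 8.55
position: [0.4163, -0.386, 0.0667]
tool_rot: [-0.697, -0.108, 0.109, 0.7]
ft_force: [1.3, 4.1, 3.9]
grip_width: 0.0202
```

```bash
python3 - <<'E'
from h import *
circ("top7");im=grab("scene","scene7")
cv2.imwrite("pics/scene7z.png",cv2.resize(im[230:370,190:360],None,fx=4,fy=4,interpolation=cv2.INTER_CUBIC))
for X in [(.457,-.506,.036),(.457,-.506,.102)]:
  q=proj("scene",X);print(q,(q-[190,230]+.5)*4-.5)
E
```

```text
428.5 160.5 122.5 [array([ 0.4557, -0.5064]), array([ 0.4579, -0.5205])]
[298.58807929 305.31950354] [435.85231715 302.77801417]
[299.2977471  284.23796206] [438.69098838 218.45184822]
```

View pics/scene7z.png

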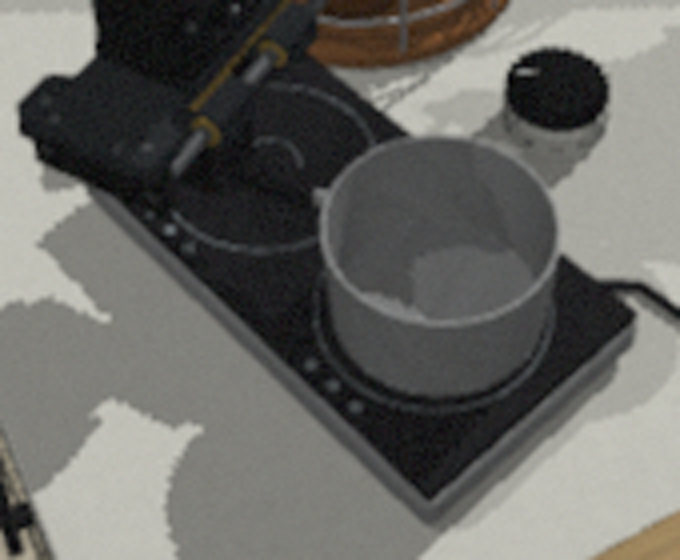

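```bash
python3 - <<'E'
from h import *
print(proj("scene",(.4588,-.379,.102)),"obs 257.3 251")
for X in[(.4557,-.5064,.102),(.457,-.506,.102)]: print(proj("scene",X),"obs 299.4 287.5")
for n in("scene1","scene7"):
    im=cv2.imread(f"pics/{n}.png");g=cv2.cvtColor(im,cv2.COLOR_BGR2GRAY)
    x0,y0=(225,225) if n=="scene1" else (262,255)
    w=cv2.resize(g[y0:y0+70,x0:x0+75],None,fx=8,fy=8,interpolation=cv2.INTER_CUBIC);cv2.imwrite(f"pics/{n}rim.png",w)
E
```

```text
[257.11116513 249.1673455 ] obs 257.3 251
[298.96468034 284.72557797] obs 299.4 287.5
[299.2977471  284.23796206] obs 299.4 287.5
```

View pics/scene1rim.png

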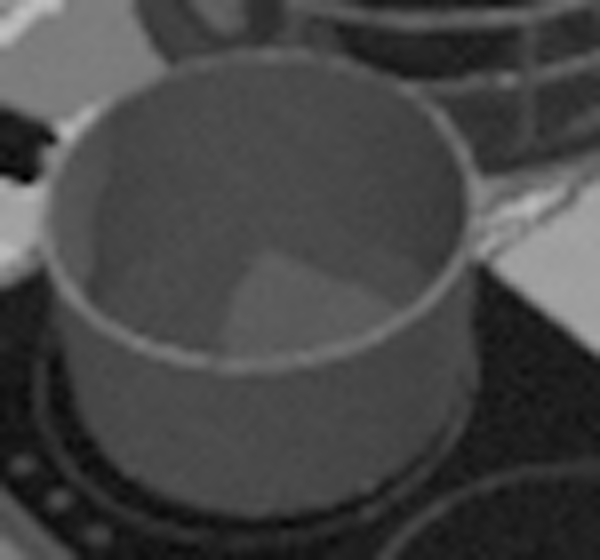

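View pics/scene7rim.png

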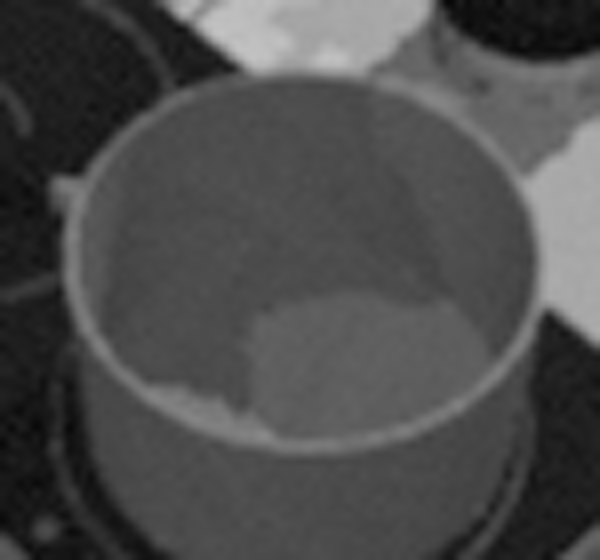

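View pics/top7z.png

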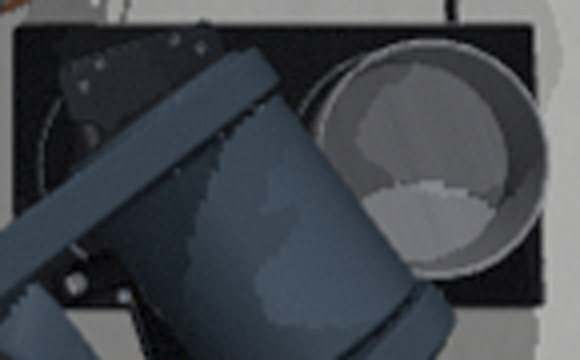

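carry_out --pt "0 0.05 0 0.2 0 0 0" --pt "0.3 0.05 0 0.2 0 0 0" --pt "0.4 0.05 0 0.2 0 0 0" --pt "0.4 0.05 0 0.2 0 0 0" --pt "0.4 0.05 0 0.2 0 0 0" --pt "0.4 0.05 0 0.2 0 0 0" --pt "1 0.05 0 0.2 0 0 0" --pt "1 0.05 -3 0.2 0 0 0" --pt "1 0.05 -7 0.2 0 0 0" --pt "1 0.05 -12 0.2 0 0 0" --pt "1 0.05 -17 0.2 0 0 0" --pt "1 0.05 -22 0.2 0 0 0" --pt "1 0.05 -22 0.2 0 0 0"

```text
time: 9.95
position: [0.4196, -0.3901, 0.2949]
tool_rot: [0.704, 0.111, -0.106, -0.693]
ft_force: [0.6, -0.6, -0.1]
grip_width: 0.0818
```

```bash
python3 - <<'E'
from h import *
circ("top8");im=grab("scene","scene8")
o=robot.get_obs();print(o['position'],o['q'],Rn.from_quat(o['tool_rot']).as_matrix().round(3))
cv2.imwrite("pics/scene8z.png",cv2.resize(im[130:330,180:370],None,fx=3,fy=3,interpolation=cv2.INTER_CUBIC))
E
```

```text
Traceback (most recent call last):
  File "h.py", line 17, in circ
    for u,v,r in c[0]: print(u,v,r,[onz("top",260+(u+.5)/4-.5,215+(v+.5)/4-.5,z)[:2].round(4) for z in(.102,.036)])
                 ~^^^
TypeError: 'NoneType' object is not subscriptable
```

View pics/top8.png

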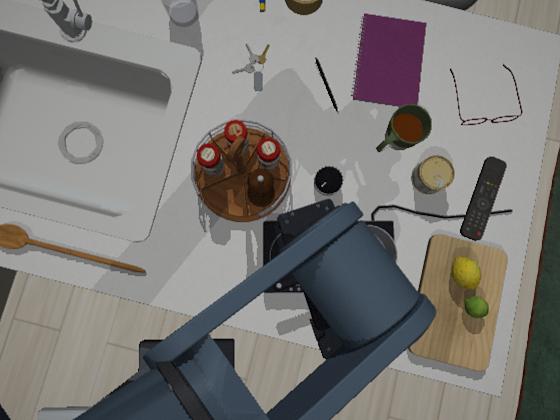

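carry_out --pt "1 7 0 29 0 0 0" --pt "1 7 0 29 0 0 0" --pt "1 7 0 29 0 0 0" --pt "1 7 0 29 0 0 0" --pt "1 7 0 29 0 0 0" --pt "1 7 0 29 0 0 0" --pt "1 7 0 29 0 0 0" --pt "1 7 0 29 0 0 0"

```text
time: 10.8
position: [0.3946, -0.0876, 0.2857]
tool_rot: [-0.698, -0.109, 0.11, 0.699]
ft_force: [0.4, -0.6, 0.1]
grip_width: 0.087
```

```bash
python3 - <<'E'
from h import *
im=grab("scene","scene8")
o=robot.get_obs();print(o['position'],o['q'],Rn.from_quat(o['tool_rot']).as_matrix().round(3))
cv2.imwrite("pics/scene8z.png",cv2.resize(im[130:330,180:370],None,fx=3,fy=3,interpolation=cv2.INTER_CUBIC))
circ("top9")
E
```

```text
[ 0.39529315 -0.08889441  0.28599521] [-4.98255247e-01  1.26530346e-01  1.84620889e+00 -6.18314409e-04
  1.16991558e+00 -8.07015381e-01] [[ 0.953 -0.001 -0.304]
 [ 0.304  0.     0.953]
 [-0.001 -1.     0.   ]]
430.5 154.5 117.1 [array([ 0.4586, -0.5075]), array([ 0.461 , -0.5217])]
```

View pics/scene8z.png

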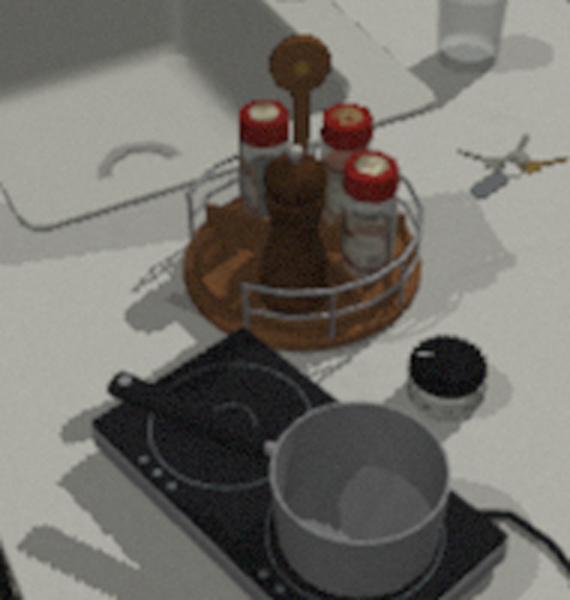

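View pics/top9.png

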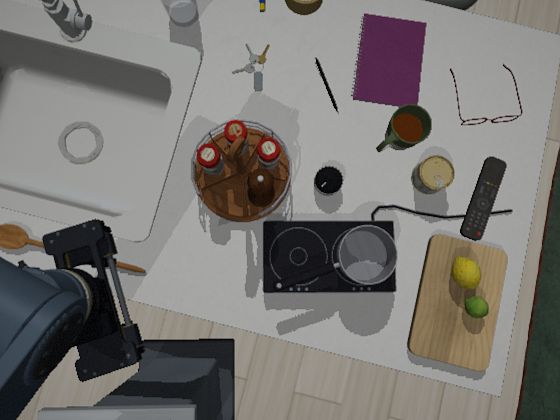

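```bash
python3 - <<'E'
from h import *
a=cv2.imread('pics/top9.png');cv2.imwrite('pics/top9y.png',cv2.resize(a[115:230,185:300],None,fx=5,fy=5,interpolation=cv2.INTER_CUBIC))
a=cv2.imread('pics/scene8.png');cv2.imwrite('pics/scene8y.png',cv2.resize(a[170:260,232:330],None,fx=6,fy=6,interpolation=cv2.INTER_CUBIC))
c=np.array([.637,-.258])
for ang in(110,115,122,127,132,-158,-155):
  for z in(.066,.03):
    X=[*(c+.103*np.array([np.cos(np.radians(ang)),np.sin(np.radians(ang))])),z]
    t=proj("top",X);s=proj("scene",X);print(ang,z,((t-[185,115]+.5)*5-.5).round(),((s-[232,170]+.5)*6-.5).round())
E
```

```text
110 0.066 [ 44. 353.] [ 86. 119.]
110 0.03 [ 58. 369.] [ 91. 182.]
115 0.066 [ 52. 373.] [ 76. 130.]
115 0.03 [ 66. 388.] [ 81. 194.]
122 0.066 [ 66. 399.] [ 65. 146.]
122 0.03 [ 79. 413.] [ 70. 210.]
127 0.066 [ 79. 417.] [ 59. 159.]
127 0.03 [ 91. 430.] [ 64. 223.]
132 0.066 [ 92. 434.] [ 54. 172.]
132 0.03 [104. 446.] [ 60. 236.]
-158 0.066 [374. 497.] [182. 330.]
-158 0.03 [376. 507.] [186. 396.]
-155 0.066 [386. 491.] [195. 334.]
-155 0.03 [388. 502.] [198. 399.]
```

View pics/top9y.png

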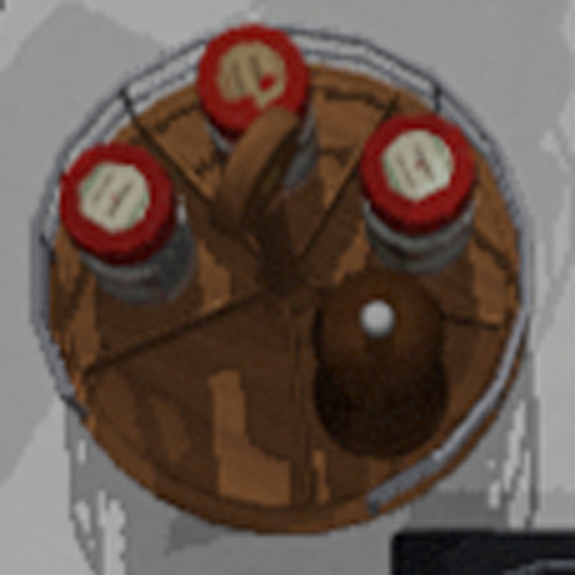

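View pics/scene8y.png

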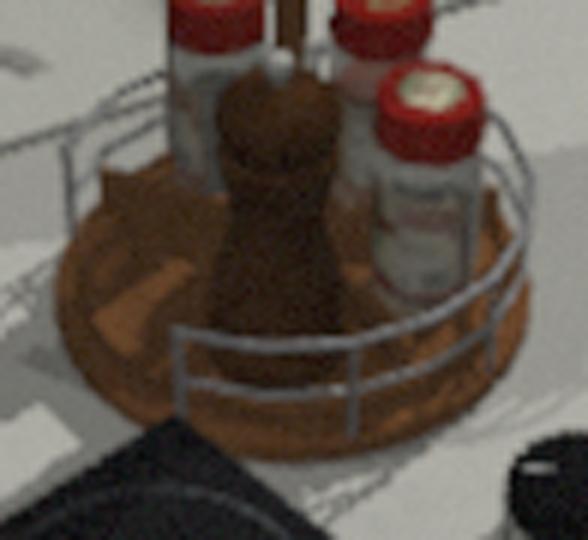

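carry_out --pt "1 17.9 0 -23.4 0 -0.686 0" --pt "1 17.9 0 -23.4 0 -0.686 0" --pt "1 17.9 0 -23.4 0 -0.686 0" --pt "1 17.9 0 -23.4 0 -0.686 0" --pt "1 17.9 0 -23.4 0 -0.686 0" --pt "1 17.9 0 -23.4 0 -0.686 0" --pt "1 17.9 0 -23.4 0 -0.686 0" --pt "1 17.9 0 -23.4 0 -0.686 0" --pt "1 17.9 0 -23.4 0 -0.686 0" --pt "1 17.9 0 -23.4 0 -0.686 0"

```text
time: 11.9
position: [0.6359, -0.2573, 0.287]
tool_rot: [-0.621, -0.337, 0.337, 0.622]
ft_force: [0.5, 0.2, -0.3]
grip_width: 0.0867
```

```bash
python3 - <<'E'
from h import *
im=grab("scene","scene10")
o=robot.get_obs();print(o['position'],o['q'],Rn.from_quat(o['tool_rot']).as_matrix().round(3))
cv2.imwrite("pics/scene10z.png",cv2.resize(im[70:250,190:370],None,fx=3.3,fy=3.3,interpolation=cv2.INTER_CUBIC))
E
```

```text
[ 0.63607554 -0.2571948   0.28734612] [-5.46761242e-01  5.51742824e-01  1.17713404e+00  3.69173832e-05
  1.41272150e+00 -1.54058055e+00] [[ 0.545  0.    -0.838]
 [ 0.838  0.     0.545]
 [ 0.    -1.     0.   ]]
```

View pics/scene10z.png

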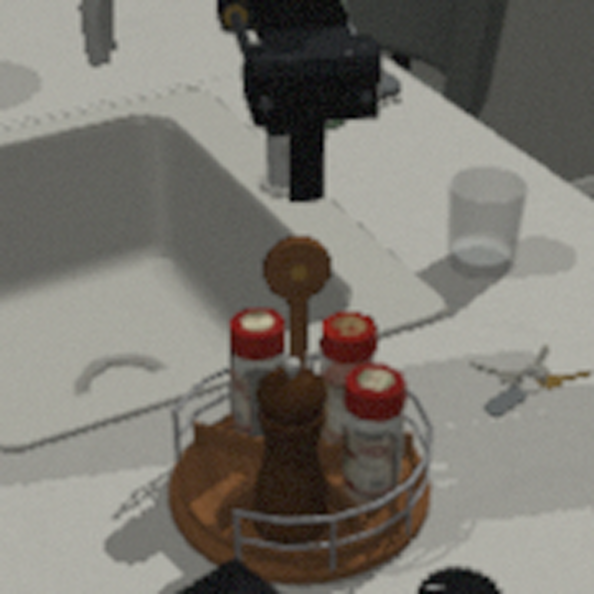

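carry_out --pt "1 0 3 0 0 0 0" --pt "1 0 6 0 0 0 0" --pt "1 0 8 0 0 0 0" --pt "1 0 9 0 0 0 0" --pt "1 0 9 0 0 0 0" --pt "1 0 9 0 0 0 0"

```text
time: 12.55
position: [0.6375, -0.2578, 0.1981]
tool_rot: [0.622, 0.338, -0.337, -0.621]
ft_force: [0.5, -0.0, -0.5]
grip_width: 0.0871
```

```bash
python3 - <<'E'
from h import *
im=grab("scene","scene11")
for z in(.195,.197): 
  q=proj("scene",(.609,-.299,z));print((q-[190,70]+.5)*3.3-.5)
cv2.imwrite("pics/scene11z.png",cv2.resize(im[70:250,190:370],None,fx=3.3,fy=3.3,interpolation=cv2.INTER_CUBIC))
E
```

```text
[308.1983788  327.90394429]
[308.18485882 325.47130152]
```

View pics/scene11z.png

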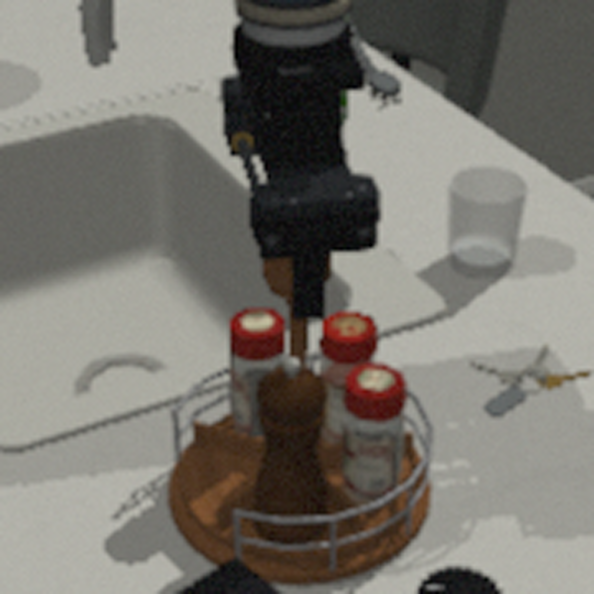

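carry_out --force 20 --pt "0 0 0.3 0 0 0 0" --pt "0 0 0.3 0 0 0 0" --pt "0 0 0.3 0 0 0 0" --pt "0 0 0.3 0 0 0 0" --pt "0 0 0.3 0 0 0 0" --pt "0 0 0.3 0 0 0 0" --pt "0 0 0.3 0 0 0 0" --pt "0 0 0.3 0 0 0 0" --pt "0 0 0.3 0 0 0 0" --pt "0 0 0.3 0 0 0 0" --pt "0 0 0.3 0 0 0 0" --pt "0 0 0.3 0 0 0 0" --pt "0 0 0.3 0 0 0 0" --pt "0 0 0.3 0 0 0 0"

```text
time: 14.0
position: [0.6375, -0.2573, 0.1937]
tool_rot: [0.622, 0.338, -0.337, -0.621]
ft_force: [3.3, 0.9, -0.2]
grip_width: 0.0117
```

```bash
python3 - <<'E'
from h import *
o=robot.get_obs();print(o['position'],o['ft_force'],o['moment'],o['grip_width'])
im=grab("scene","scene12")
cv2.imwrite("pics/scene12z.png",cv2.resize(im[70:250,190:370],None,fx=3.3,fy=3.3,interpolation=cv2.INTER_CUBIC))
E
```

```text
[ 0.63752735 -0.25725091  0.19373798] [ 3.2618552   0.90851662 -0.15978944] [ 0.35780761 -0.59472898  0.00096025] 0.011746182723401085
```

View pics/scene12z.png

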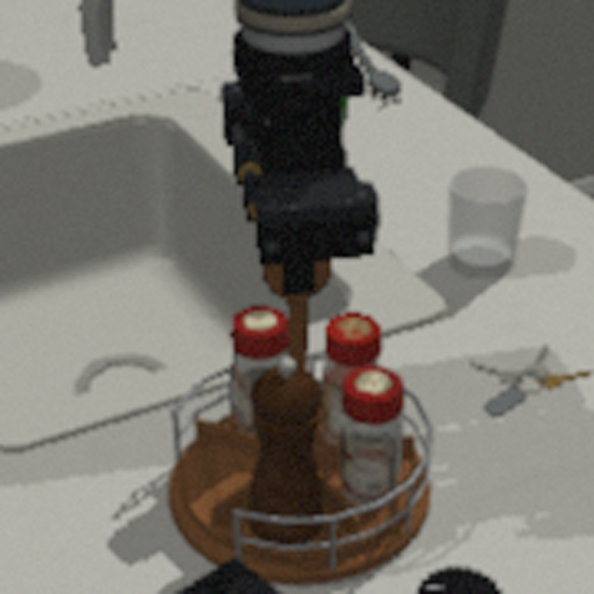

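carry_out --pt "0 0 0 0 0 0.03 0" --pt "0 0 0 0 0 0.08 0" --pt "0 0 0 0 0 0.14 0" --pt "0 0 0 0 0 0.2 0" --pt "0 0 0 0 0 0.26 0" --pt "0 0 0 0 0 0.32 0" --pt "0 0 0 0 0 0.38 0" --pt "0 0 0 0 0 0.44 0" --pt "0 0 0 0 0 0.5 0" --pt "0 0 0 0 0 0.56 0" --pt "0 0 0 0 0 0.62 0" --pt "0 0 0 0 0 0.68 0" --pt "0 0 0 0 0 0.74 0" --pt "0 0 0 0 0 0.8 0" --pt "0 0 0 0 0 0.85 0" --pt "0 0 0 0 0 0.88 0" --pt "0 0 0 0 0 0.9 0" --pt "0 0 0 0 0 0.9 0" --pt "0 0 0 0 0 0.9 0"

```text
time: 15.95
position: [0.6382, -0.2569, 0.1937]
tool_rot: [-0.706, -0.034, 0.032, 0.707]
ft_force: [4.8, 2.0, -1.0]
grip_width: 0.0121
```

```bash
python3 - <<'E'
from h import *
o=robot.get_obs();print(o['position'],o['ft_force'],o['moment'],o['grip_width'])
im=grab("scene","scene13")
cv2.imwrite("pics/scene13z.png",cv2.resize(im[130:260,220:350],None,fx=4.5,fy=4.5,interpolation=cv2.INTER_CUBIC))
im=grab("top","top13")
cv2.imwrite("pics/top13z.png",cv2.resize(im[110:240,180:310],None,fx=4.5,fy=4.5,interpolation=cv2.INTER_CUBIC))
E
```

```text
[ 0.63816144 -0.25687472  0.1937135 ] [ 4.76226423  2.0191605  -0.97926969] [ 0.39353081 -0.82789436 -0.03310006] 0.012141873366494757
```

View pics/scene13z.png

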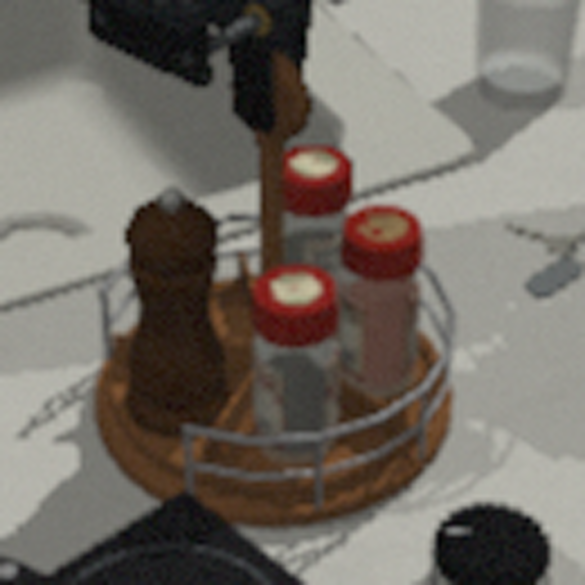

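View pics/top13z.png

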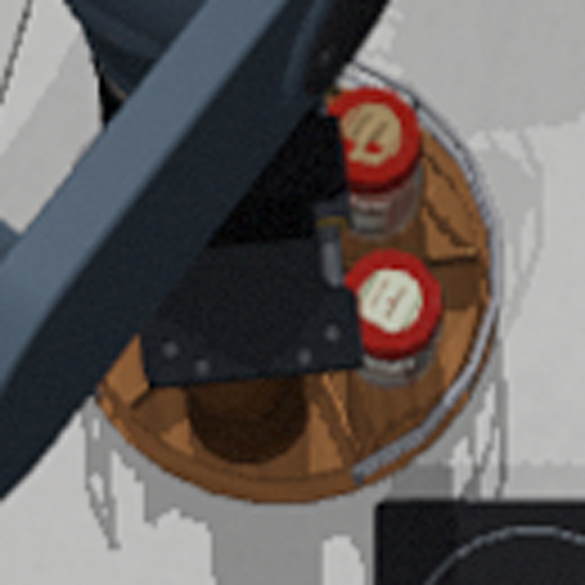

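```bash
python3 - <<'E'
from h import *
c=np.array([.637,-.258])
s=lambda u,v:(220+(u+.5)/4.5-.5,130+(v+.5)/4.5-.5)
t=lambda u,v:(180+(u+.5)/4.5-.5,110+(v+.5)/4.5-.5)
g=lambda u,v:(230+(u+.5)/5-.5,130+(v+.5)/5-.5)
def A(nm,w):
    d=w[:2]-c;print(nm,w.round(4),np.hypot(*d).round(4),np.degrees(np.arctan2(d[1],d[0])).round(1))
for z in(.17,.174,.178): A(f"mill0 {z}",onz("scene",*g(243,256),z));A("mill",onz("scene",*s(170,197),z))
for p in[(296,286),(380,226),(317,164)]: A("jar s",onz("scene",*s(*p),.134))
for p in[(391,302),(376,135)]: A("jar t",onz("top",*t(*p),.134))
# mill foot: left/right/bottom
A("foot bottom t",onz("top",*t(248,463),.03))
E
```

```text
mill0 0.17 [ 0.5935 -0.2992  0.17  ] 0.0599 -136.6
mill [ 0.5782 -0.2438  0.17  ] 0.0605 166.5
mill0 0.174 [ 0.5898 -0.3033  0.174 ] 0.0655 -136.2
mill [ 0.5746 -0.2484  0.174 ] 0.0631 171.2
mill0 0.178 [ 0.586  -0.3074  0.178 ] 0.071 -135.9
mill [ 0.571  -0.2529  0.178 ] 0.0662 175.6
jar s [ 0.6058 -0.31    0.134 ] 0.0607 -121.0
jar s [ 0.6757 -0.3026  0.134 ] 0.0591 -49.0
jar s [ 0.6929 -0.2354  0.134 ] 0.0603 22.0
jar t [ 0.6049 -0.3116  0.134 ] 0.0625 -120.9
jar t [ 0.6783 -0.3054  0.134 ] 0.0629 -48.9
foot bottom t [ 0.5494 -0.2435  0.03  ] 0.0888 170.6
```

carry_out --pt "0 0 0 0 0 0.03 0" --pt "0 0 0 0 0 0.06 0" --pt "0 0 0 0 0 0.09 0" --pt "0 0 0 0 0 0.09 0" --pt "0 0 0 0 0 0.09 0" --pt "0 0 0 0 0 0.09 0" --pt "0 0 0 0 0 0.09 0"

```text
time: 16.75
position: [0.6382, -0.2569, 0.1937]
tool_rot: [-0.707, -0.002, 0.001, 0.707]
ft_force: [5.0, 2.9, -1.4]
grip_width: 0.0117
```

```bash
python3 - <<'E'
from h import *
o=robot.get_obs();print(o['position'],o['ft_force'],o['moment'],o['grip_width'])
im=grab("scene","scene14")
cv2.imwrite("pics/scene14z.png",cv2.resize(im[130:260,220:350],None,fx=4.5,fy=4.5,interpolation=cv2.INTER_CUBIC))
im=grab("top","top14")
cv2.imwrite("pics/top14z.png",cv2.resize(im[110:240,180:310],None,fx=4.5,fy=4.5,interpolation=cv2.INTER_CUBIC))
c=np.array([.637,-.258])
d=np.array([np.cos(np.radians(161.8)),np.sin(np.radians(161.8))])
for z in(.028,.17): print(proj("scene",[*(c+.061*d),z])*4.5-np.array([220,130])*4.5,proj("top",[*(c+.061*d),z])*4.5-np.array([180,110])*4.5)
E
```

```text
[ 0.63821286 -0.25687597  0.19373388] [ 4.97578038  2.92257835 -1.40608857] [ 0.42465592 -0.80678542 -0.03348804] 0.011718719438220723
[175.28193382 395.74405566] [237.359322   399.68803015]
[163.38668886 190.75443437] [210.06084088 345.2872788 ]
```

View pics/scene14z.png

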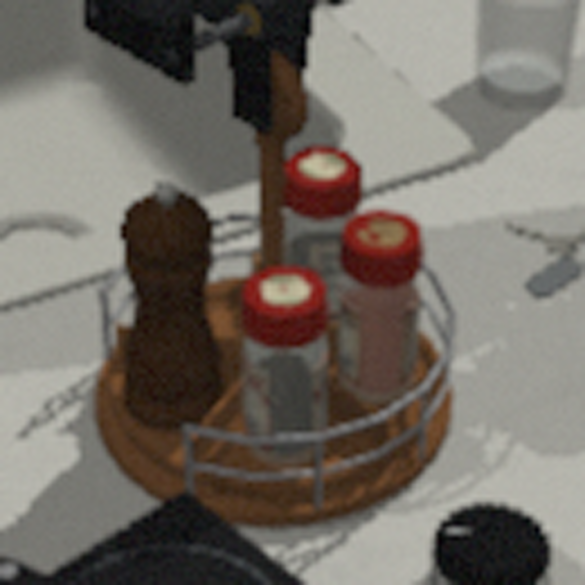

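View pics/top14z.png

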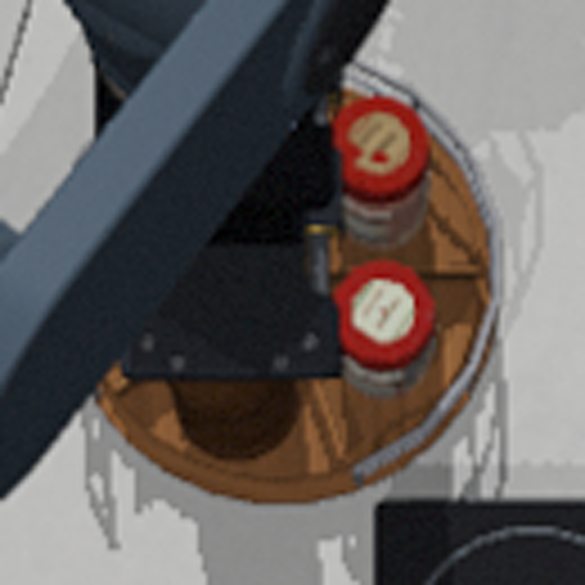

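```bash
python3 - <<'E'
from h import *
c=np.array([.637,-.258])
s=lambda u,v:(220+(u+.5)/4.5-.5,130+(v+.5)/4.5-.5)
t=lambda u,v:(180+(u+.5)/4.5-.5,110+(v+.5)/4.5-.5)
def A(nm,w):
    d=w[:2]-c;print(nm,w.round(4),np.hypot(*d).round(4),np.degrees(np.arctan2(d[1],d[0])).round(1))
for z in(.17,.172): A("mill",onz("scene",*s(166,192),z))
for p in[(286,288),(381,232),(323,165)]: A("jar s",onz("scene",*s(*p),.134))
for p in[(384,314),(380,146)]: A("jar t",onz("top",*t(*p),.134))
a=lambda X:proj("scene",X)
E
```

```text
mill [ 0.5797 -0.2389  0.17  ] 0.0604 161.6
mill [ 0.5779 -0.2412  0.172 ] 0.0615 164.1
jar s [ 0.6008 -0.3077  0.134 ] 0.0615 -126.0
jar s [ 0.6721 -0.3069  0.134 ] 0.0602 -54.3
jar s [ 0.6947 -0.2385  0.134 ] 0.0609 18.7
jar t [ 0.5997 -0.3086  0.134 ] 0.0628 -126.4
jar t [ 0.6734 -0.3071  0.134 ] 0.0612 -53.4
```

```bash
python3 - <<'E'
from rig import robot
print(robot.hand_in(), robot.get_obs()['time'])
E
```

```text
the job is handed in; nothing more can be done
the job is handed in; nothing more can be done
```

I slid the milk pan to the other ring and let go of it. I then turned the spice rack until the pepper mill faced the middle of the opening, and handed in at about 17 s with the carry grip still pinched.

- **Pan:** the top picture taken after release puts its centre about 1 mm from the ring centre, level with no sign of tipping. Its handle now lies over the hob, clear of the rack opening. The scene camera had read up to about 2 mm off just before release.
- **Mill:** the middle of the opening is at 161.8°. The jars put the mill's compartment at about 162°. The button on the mill reads 161.6° to 164°, depending on the height I assume for it, so it is centred to about 2°.
- **Rack and timer:** the mill and all three jars are standing in the rack, and the timer was not touched. The grip reads 11.7 mm wide on the 12 mm disc, with about 6 N on the wrist.

**Failed check:** my first grasp on the handle closed on nothing. The pictures showed the fingertips about 25 mm higher than the stated tool geometry implied. I went 24 mm lower and the second grasp held, reading 20 mm on the 20 mm wide handle. I used the same correction for the rack grip.

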